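# Show a recovered laptop drive to the bar-code scanner

### The arm

A 6-joint arm with a two-finger parallel gripper is mounted at the origin on the work surface. World frame = base frame: x ahead of the robot, y to its left, z up, the work surface at z = 0. Lengths are in mm, angles in rad, forces in N, time in s.
With the tool pointing down it reaches from about 350 to 875 mm from the base axis. Payload 4.2 kg.
Tool frame: the origin (TCP) lies at the very end of the fingers, on their centre line; the grasp point (between the pads) lies 19 mm behind it; z points along the fingers, y is the line along which they close (so a half turn about z gives the same grasp; the last joint's range is limited). The gripper opens to 85 mm and grips with 20 to 120 N. Pads are 22 mm wide; open, the fingers measure 114 mm over their backs; the gripper's body (76 mm by 85 mm) begins 54 mm behind the grasp point. The pads swing forward as they close: fully open they stand 13 mm farther back than shut.
Start: joints at [-1.06, 0.385, 0.008, 0, -1.194, -0.259], TCP at [155.734, -605.265, 231.312] pointing down, gripper open.
Joint ranges: [-3.14, 3.14], [-1.21, 2.06], [-1.07, 1.41], [-3.16, 2.05], [-2.99, -0.16], [-3.1, 3.1]. Speed limits (rad/s): [2.79, 2.79, 3.14, 3.14, 3.14, 3.14].

### API

Orientations are given as a unit quaternion [x, y, z, w].
In Python, from bench import arm, viewer gives the robot as it stands. The module is installed in compiled form; this text tells all that it offers.
- The arm moves only by the tool jog_arm, called after ">>>" by a JSON object that holds its "fn" and its "kwargs". Schema: {"type":"object","properties":{"moves":{"type":"array","items":{"type":"number"},"minItems":6,"maxItems":60},"finger_gap":{"type":"number"},"only":{"type":"string"},"quiet":{"type":"boolean"},"lines":{"type":"string"}},"required":["moves"],"additionalProperties":false}. moves is one flat list of numbers that holds 1 to 10 rows one after another, with no inner brackets; each row has 6 numbers: dx, dy, dz in parts of the range, where 1.0 means 500 mm, then a rotation vector rx, ry, rz in fractions of the full range, 1 being pi rad; each row is the pose to reach, as a shift and turn from the pose commanded when the call began, along the tool's axes at that moment; what a row does not reach only later rows make up. A row lasts 1/10 s, in which the tool goes at most 50 mm and 0.15 rad, less where a joint would pass 70% of its speed; a pose out of reach is approached as far as the arm can. finger_gap is the finger opening in mm, set as the call begins (left out keeps the last). The fingers move at their own pace and stop on an object; the grip force is fixed at half the most. Time passes only in rows, so rows that do not move let the fingers close. The tool returns the time, the measured TCP pose, the force, the opening and the grip force at its end. only (a regular expression) keeps the lines of the reply that match it, lines (a string "A,B") keeps lines A to B, and quiet returns only ok. A shift or turn number past 1, either way, is cut back to 1. Input that does not fit is refused with a message, and nothing moves.
- arm.read_state(): the state, without advancing time (a new reading comes with each control period).
- viewer.get_image(name): name is "scene" or "side" or "wrist"; returns (picture, depth): 400x640x3 uint8, blue, green, red; 400x640 float32, mm along the optical axis (not along the pixel's ray), 0 where there is no reading.
- viewer.get_calibration(name): a dict with "K" (3x3 intrinsics, pixels), "rvec" (rotation vector, rad) and "tvec" (3), from world to camera coordinates, as OpenCV has them. Camera axes: x right, y down, z forward; pixel columns grow to the right and rows downward; lengths in mm; the calibration is good to about 2 mm. The wrist camera is an equidistant fisheye: a pixel r from the principal point sees the ray r / f radians off the axis. A picture is of the moment at which its call begins: read the wrist's pose just before it. get_calibration takes no time and is no camera call; for the wrist camera it gives the pose at the moment of the call.
- arm.job_done(): hands the job in; it is judged then, once.
The state is a dict: "clock": time; "joints": joint angles; "joint_vel": joint speeds; "joint_efforts": joint torques, N m; "position": TCP position; "ee_rot": TCP orientation; "contact_force": force on the tool from outside, world axes, zero at the start; "wrist_torque": the same for the moment, N m; "gripper_width": finger opening in mm; "grasp_force": force on a finger pad.
Only numpy, scipy, OpenCV 4.12 (cv2) and the standard library are available. Lean on these libraries where they do the work, as an engineer would, in place of code of your own. Each camera call takes 0.05 s, during which the arm holds its last target. There are 200 camera calls.

### The job

The serial number of the next recovered laptop drive has to be read: lift the drive nearest the rack's yellow front plate up out of its slot, turn its label up to face the bar-code scanner's window squarely, and hold the middle of the label in front of the window's centre, about 15 cm away. The small notch in the drive's upper corner marks the label end: hold the drive by its other, plain end so that the fingers stay clear of the label half, and finish while still holding it there, still. Leave the other drives in their slots, do not touch the scanner and do not disturb the laptop base, the tools or the screw dish on the bench.

Things in the scene. Friction and masses are not known exactly. Their poses are not given: they have to be found in the camera images.
- rack: blue slotted rack, fixed, 198 mm long (x), 131 wide (y); 8 mm floor, combed walls along both long sides, 42 mm high; eight slots across it (along y), 11.5 mm wide, 22 mm pitch. Yellow front plate, 42 mm high with a 16 mm lip, at its -x end. Drives stand in slots 2, 4, 6, 8 from there, 34 mm apart, tops 82 mm above the bench. Origin: under its centre
- rack_front_slot (a point): the middle of the floor of the second slot from the yellow front plate, the first one filled: where the origin of the drive to be taken lies at the start (8 mm above the bench)
- drive_a: 2.5-inch drive in aluminium caddy, 10 mm thick (x), 108 long (y), 74 high (z), 0.11 kg, one of four alike, standing on a long edge. Origin: middle of its lower edge. +z is up in the rack, +x points out of the label face (-x face: green circuit board), +y to the label end, whose upper corner has a 14 mm square notch: seen from the label side it is at the upper right. The -y half is the plain end
- drive_b: another such drive, same shape, size and axes as drive_a
- drive_c: another such drive, same shape, size and axes as drive_a
- drive_d: another such drive, same shape, size and axes as drive_a
- label_a (a point): centre of drive_a's label, drive axes; at (5.5, 30, 33) mm in the drive. The white bar-code label covers only the notched half of the +x face (y 8 to 52, z 9 to 57 mm); standing in the rack it may face the front plate or away from it
- label_b (a point): the centre of drive_b's label, as for drive_a
- label_c (a point): the centre of drive_c's label, as for drive_a
- label_d (a point): the centre of drive_d's label, as for drive_a
- scanner: a bar-code scanner on a round 116 mm base with a thin gooseneck about 0.33 m high that bows away from the robot, fixed to the bench on the far side, its head above the base looking back towards the robot and down. Origin: under the base's centre
- scanner_head: the scanner's light grey head, 50 x 78 x 46 mm, 34 mm neck part behind, fixed. Origin: centre of its dark red window, 0.300 m above the bench. It looks along its own -x, 40 degrees below level, towards the robot's side; its y is level. Square on: the label's outward normal (drive +x) parallel to the head's +x, label centre on the head's -x axis 150 mm from the window
- laptop_base: a stripped black laptop base lying on the bench, 330 x 228 x 16 mm, 0.9 kg, loose, to be left alone. Origin: under its centre
- screwdriver: a grey electric screwdriver lying on the bench, about 260 mm long along its x, 34 mm thick, to be left alone. Origin: under its middle
- pliers: red-handled pliers lying on the bench, about 165 mm along its x, 12 mm thick, to be left alone. Origin: under its middle
- screw_dish: a round steel dish with screws, 96 mm wide, 22 mm high, to be left alone. Origin: under its centre
There are look-alikes about, which are no part of the job. Leave any blue or pink look-alike of the drive_a alone. Leave any pink or purple look-alike of the drive_c alone.

How it is judged (in metres and radians):
On the way:
1. the drive nearest the yellow front plate is out of its slot, clear above the rack's combs, the others still in place (distance between each of drive_a, drive_b, drive_c, drive_d and rack_front_slot above 0.038 m and ((height (world z) of drive_a above 0.05 m and contact force between drive_a and the fingers above 0.5 N and distance of each of drive_b, drive_c, drive_d from where it was at the start of the episode below 0.015 m) or (height (world z) of drive_b above 0.05 m and contact force between drive_b and the fingers above 0.5 N and distance of each of drive_a, drive_c, drive_d from where it was at the start of the episode below 0.015 m) or (height (world z) of drive_c above 0.05 m and contact force between drive_c and the fingers above 0.5 N and distance of each of drive_a, drive_b, drive_d from where it was at the start of the episode below 0.015 m) or (height (world z) of drive_d above 0.05 m and contact force between drive_d and the fingers above 0.5 N and distance of each of drive_a, drive_b, drive_c from where it was at the start of the episode below 0.015 m))), for 0.2 s.
At the end, for the whole second after the job is handed in: The front-slot drive is held still by its plain half, off rack and scanner; label centre 100-200 mm from the window, within 30 mm of its axis each way, facing it within 17 degrees; the other drives within 15 mm of their start (distance between each of drive_a, drive_b, drive_c, drive_d and rack_front_slot above 0.038 m and ((x of label_a in the frame of scanner_head between -0.2 and -0.1 m and y of label_a in the frame of scanner_head between -0.03 and 0.03 m and z of label_a in the frame of scanner_head between -0.03 and 0.03 m and angle between the x axis of drive_a and the x axis of scanner_head, either way round below 0.3 rad and angle between drive_a's own x axis and vertical below 1.22 rad and y of the grasp point in the frame of drive_a below 0 m and contact force between drive_a and the fingers above 1 N and contact force between drive_a and rack below 0.2 N and contact force between drive_a and scanner below 0.2 N and height (world z) of label_a above 0.12 m and linear speed of drive_a below 0.03 m/s and distance of each of drive_b, drive_c, drive_d from where it was at the start of the episode below 0.015 m) or (x of label_b in the frame of scanner_head between -0.2 and -0.1 m and y of label_b in the frame of scanner_head between -0.03 and 0.03 m and z of label_b in the frame of scanner_head between -0.03 and 0.03 m and angle between the x axis of drive_b and the x axis of scanner_head, either way round below 0.3 rad and angle between drive_b's own x axis and vertical below 1.22 rad and y of the grasp point in the frame of drive_b below 0 m and contact force between drive_b and the fingers above 1 N and contact force between drive_b and rack below 0.2 N and contact force between drive_b and scanner below 0.2 N and height (world z) of label_b above 0.12 m and linear speed of drive_b below 0.03 m/s and distance of each of drive_a, drive_c, drive_d from where it was at the start of the episode below 0.015 m) or (x of label_c in the frame of scanner_head between -0.2 and -0.1 m and y of label_c in the frame of scanner_head between -0.03 and 0.03 m and z of label_c in the frame of scanner_head between -0.03 and 0.03 m and angle between the x axis of drive_c and the x axis of scanner_head, either way round below 0.3 rad and angle between drive_c's own x axis and vertical below 1.22 rad and y of the grasp point in the frame of drive_c below 0 m and contact force between drive_c and the fingers above 1 N and contact force between drive_c and rack below 0.2 N and contact force between drive_c and scanner below 0.2 N and height (world z) of label_c above 0.12 m and linear speed of drive_c below 0.03 m/s and distance of each of drive_a, drive_b, drive_d from where it was at the start of the episode below 0.015 m) or (x of label_d in the frame of scanner_head between -0.2 and -0.1 m and y of label_d in the frame of scanner_head between -0.03 and 0.03 m and z of label_d in the frame of scanner_head between -0.03 and 0.03 m and angle between the x axis of drive_d and the x axis of scanner_head, either way round below 0.3 rad and angle between drive_d's own x axis and vertical below 1.22 rad and y of the grasp point in the frame of drive_d below 0 m and contact force between drive_d and the fingers above 1 N and contact force between drive_d and rack below 0.2 N and contact force between drive_d and scanner below 0.2 N and height (world z) of label_d above 0.12 m and linear speed of drive_d below 0.03 m/s and distance of each of drive_a, drive_b, drive_c from where it was at the start of the episode below 0.015 m))); the arm keeps its last pose, push and grip.
It fails at once if a second drive is moved by more than 20 mm (distance of each of drive_a, drive_b from where it was at the start of the episode above 0.02 m or distance of each of drive_a, drive_c from where it was at the start of the episode above 0.02 m or distance of each of drive_a, drive_d from where it was at the start of the episode above 0.02 m or distance of each of drive_b, drive_c from where it was at the start of the episode above 0.02 m or distance of each of drive_b, drive_d from where it was at the start of the episode above 0.02 m or distance of each of drive_c, drive_d from where it was at the start of the episode above 0.02 m).
It fails at once if the scanner is touched with more than 2 N (contact force between scanner and anything else above 2 N).
It fails at once if the laptop base, a tool or the screw dish is shifted by more than 20 mm (distance of any of laptop_base, screwdriver, pliers, screw_dish from where it was at the start of the episode above 0.02 m).
It also fails if it takes over 45 s, if anything falls off the work surface, if the arm or the gripper's body presses on something with over 40 N, if the wrist force passes 120 N, or if a joint passes its speed limit or range.

## Working session

There is one attempt and no reset: what is moved stays moved. The work goes in short steps, Python scripts to look and compute and a tool call to move; the robot and the scene stay as the last step left them, time stands still between calls to the robot, and variables do not carry over. Pictures are saved under pics/ and viewed, at most 10 in all, crops included, and the job is handed in when it is done.

```bash
mkdir -p pics; cat > h.py <<'E'
import numpy as np, cv2
from bench import arm, viewer
from scipy.spatial.transform import Rotation as R
def grab(n):
    im,d=viewer.get_image(n); c=viewer.get_calibration(n)
    np.savez(n+'.npz',im=im,d=d,K=c['K'],r=c['rvec'],t=c['tvec']); return im,d
def load(n): return np.load(n+'.npz')
def px2w(n,u,v,win=1):
    f=load(n); d=f['d'][v-win:v+win+1,u-win:u+win+1]; d=np.median(d[d>0]) if (d>0).any() else np.nan
    p=np.linalg.inv(f['K'])@[u,v,1]*d
    return R.from_rotvec(f['r'].ravel()).inv().apply(p-f['t'].ravel())
E
python3 - <<'E'
from h import *
for n in('scene','side'):
    im,d=grab(n); cv2.imwrite(f'pics/{n}0.png',im)
    c=viewer.get_calibration(n); print(n,c['K'],-R.from_rotvec(np.ravel(c['rvec'])).inv().apply(np.ravel(c['tvec'])))
s=arm.read_state(); print(s['position'],s['ee_rot'],s['clock'])
E
```

```text
scene [[473.22088661   0.         320.6436589 ]
 [  0.         473.22088661 205.99962419]
 [  0.           0.           1.        ]] [1023.53081912  632.81646087 1422.41516643]
side [[429.36135299   0.         322.33028107]
 [  0.         429.36135299 195.97193837]
 [  0.           0.           1.        ]] [-175.55457974  872.87984607  995.87728198]
[ 155.58311417 -604.78868579  230.34248584] [-1.25476047e-01  9.92096161e-01  9.66838096e-04 -1.85349006e-04] 0.1
```

View pics/scene0.png

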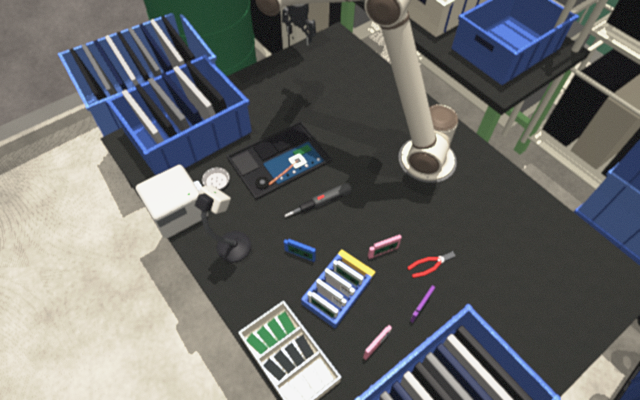

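View pics/side0.png

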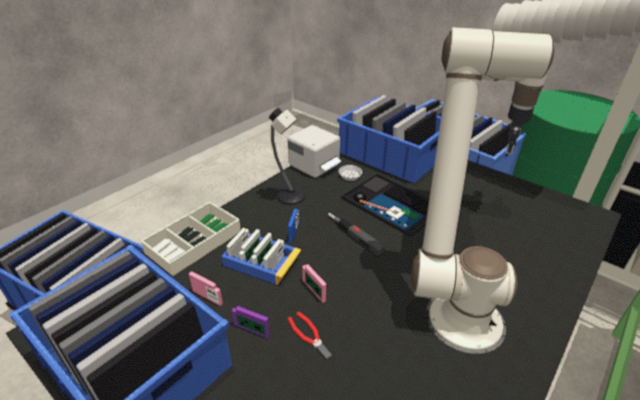

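Scene: rack at (340,288), yellow plate at (357,263), and its front drive at about (349,272). Look-alikes to leave alone: blue (299,249), pinks (385,246) and (377,342), purple (424,303). The scanner head is at about (212,200), with its base at (233,247).

```bash
python3 - <<'E'
from h import *
a=load('scene')['im'][235:335,290:390]; b=load('side')['im'][220:285,215:305]
a=cv2.resize(a,(500,500),interpolation=cv2.INTER_CUBIC)
cv2.imwrite('pics/c1.png',a)
b=cv2.resize(b,(720,520),interpolation=cv2.INTER_CUBIC); cv2.imwrite('pics/c2.png',b)
E
```

```text
(no output)
```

View pics/c1.png

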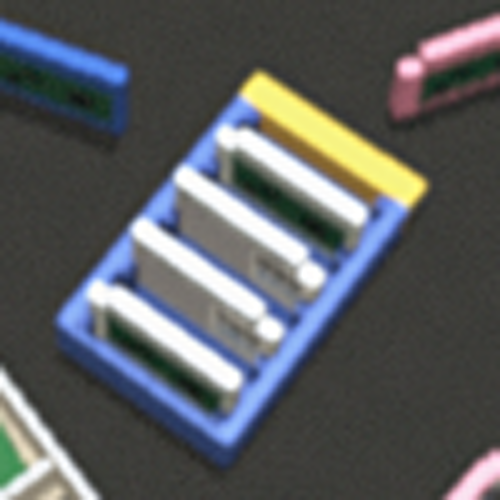

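View pics/c2.png

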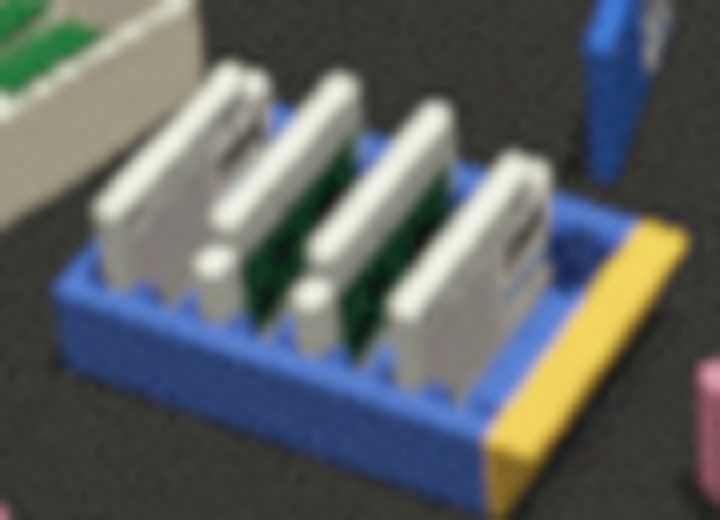

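Crops: the front drive shows its circuit board towards the other drives and its label towards the yellow plate. The notch is at the scanner-side end, c1 (228,138). The plain end is at c1 (362,212) and c2 (400,300). Next I measure it and the scanner.

```bash
cat >> h.py <<'E'
def plane(n,u,v,z):
    f=load(n); r=R.from_rotvec(f['r'].ravel()).inv(); c=-r.apply(f['t'].ravel())
    d=r.apply(np.linalg.inv(f['K'])@[u,v,1]); return c+d*(z-c[2])/d[2]
def cloud(n,u0,u1,v0,v1):
    f=load(n); v,u=np.mgrid[v0:v1,u0:u1]; d=f['d'][v0:v1,u0:u1]; m=d>0
    p=np.c_[u[m],v[m],np.ones(m.sum())]@np.linalg.inv(f['K']).T*d[m][:,None]
    return R.from_rotvec(f['r'].ravel()).inv().apply(p-f['t'].ravel()), f['im'][v0:v1,u0:u1][m]
E
python3 - <<'E'
from h import *
np.set_printoptions(precision=1,suppress=True)
for nm,x,y,z in [('top notch',245,133,82),('top plain',365,213,82),('yelL',258,70,42),('yelR',428,185,42),('BR',228,468,42),('L',58,325,42)]:
    print('scene',nm,plane('scene',290+x/5,235+y/5,z))
for nm,x,y,z in [('top notch',520,155,82),('top plain',400,302,82),('yelfar',690,237,42),('yelnear',490,440,42),('L',52,285,42)]:
    print('side',nm,plane('side',215+x/8,220+y/8,z))
for n,b in (('scene',(195,235,185,220)),('side',(268,302,100,135))):
    P,c=cloud(n,*b); m=(P[:,2]>230)&(P[:,2]<400); print(n,m.sum(),P[m].min(0),P[m].max(0))
print('base',plane('scene',235,248,5),plane('side',291,197,5))
a=load('side')['im'][95:145,260:310]; a=cv2.resize(a,(400,400),interpolation=cv2.INTER_CUBIC)
b=load('scene')['im'][180:230,190:240]; b=cv2.resize(b,(400,400),interpolation=cv2.INTER_CUBIC)
cv2.imwrite('pics/c3.png',np.hstack([a,b]))
# drive top points
P,c=cloud('scene',330,368,255,288); m=(P[:,2]>70)&(P[:,2]<95); print('top',m.sum(),P[m][::8])
E
```

```text
scene top notch [570.3 163.2  82. ]
scene top plain [545.6 250.   82. ]
scene yelL [521.5 118.9  42. ]
scene yelR [487.  248.2  42. ]
scene BR [702.4 314.2  42. ]
scene L [729.6 180.9  42. ]
side top notch [571.9 156.   82. ]
side top plain [548.6 245.4  82. ]
side yelfar [517.6 116.3  42. ]
side yelnear [501.2 248.4  42. ]
side L [692.5 299.8  42. ]
scene 757 [ 766.3 -162.4  271.7] [860.5 -75.4 361.9]
side 468 [ 763.5 -162.3  259. ] [857.2 -74.4 361.1]
base [ 790.4 -114.5    5. ] [ 775.2 -112.2    5. ]
top 247 [[570.2 157.9  84.7]
 [574.9 163.7  85.7]
 [570.9 168.9  82.1]
 [570.4 173.3  81.7]
 [568.9 181.   85.5]
 [568.1 185.1  84.2]
 [568.4 190.2  85.9]
 [564.9 191.7  76.7]
 [562.8 198.7  78.5]
 [562.6 207.6  86.3]
 [564.1 205.3  77. ]
 [609.9 177.9  82.7]
 [550.4 222.4  81.1]
 [560.3 219.7  82.2]
 [610.6 184.   79.6]
 [552.3 229.5  81.3]
 [609.4 192.1  84.7]
 [553.5 235.1  85.4]
 [609.2 196.7  85.3]
 [552.1 242.5  89.2]
 [604.6 201.2  79.6]
 [549.7 245.2  83.3]
 [603.9 209.6  86.1]
 [609.6 207.1  82.1]
 [552.8 249.3  80.1]
 [595.7 219.5  77.8]
 [597.7 222.1  77.7]
 [593.1 230.7  79.5]
 [607.5 224.8  73.5]
 [589.9 241.3  79.3]
 [600.6 240.1  77. ]]
```

View pics/c3.png

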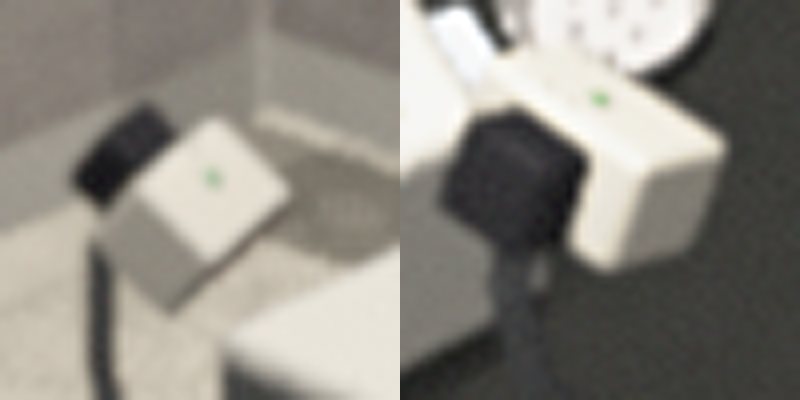

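c3: scanner head with its top face and green LED (side crop (213,178)), dark neck behind, and window face turned away from both cameras. I fit the head box to the depth clouds and a line to the drive's top.

```bash
python3 - <<'E'
from h import *
from scipy.optimize import least_squares
np.set_printoptions(precision=3,suppress=True)
Q=[]
for n,b in (('scene',(195,235,180,220)),('side',(268,302,100,140))):
    P,c=cloud(n,*b); m=(P[:,2]>245)&(P[:,2]<380)&(c.min(1)>95)&(P[:,0]>700)&(P[:,0]<880)&(np.abs(P[:,1]+118)<60); Q.append(P[m]); print(n,m.sum(),np.median(P[m],0))
Q=np.vstack(Q)
def H(psi):
    c,s=np.cos(psi),np.sin(psi);a=np.radians(40)
    x=np.array([np.cos(a)*c,np.cos(a)*s,np.sin(a)]);y=np.array([-s,c,0]);return np.c_[x,y,np.cross(x,y)]
def res(p):
    L=(Q-[p[0],p[1],300+(p[3] if len(p)>3 else 0)])@H(p[2])
    q=np.abs(L-[25,0,0])-[25,39,23]
    return np.where((q<0).all(1),q.max(1),np.linalg.norm(np.maximum(q,0),axis=1))
for x0 in ([780,-118,0],[780,-118,.4],[780,-118,-.4]):
  for e in ([],[0]):
    r=least_squares(res,x0+e,loss='soft_l1',f_scale=2); print(r.x,r.cost,np.median(abs(r.fun)))
P,c=cloud('scene',325,372,252,292); c=c.astype(int)
m=(P[:,2]>74)&(P[:,2]<92)&(c.min(1)>150); P=P[m]
u=np.array([.965,.262]);v=np.array([-.262,.965])
a=(P[:,:2]-[560,199.5]);m=abs(a@u)<15;A=a[m]
k=np.polyfit(A@v,A@u,1);print('line',len(A),k,(A@v).min(),(A@v).max(),np.median(P[m][:,2]))
E
```

```text
scene 479 [805.311 -99.207 334.169]
side 361 [ 793.789 -100.807  327.845]
[ 788.777 -126.23     0.285] 3008.155114980375 1.355752851425203
[ 789.208 -126.317    0.294    0.88 ] 2957.1466887584857 1.3719287742386381
[ 788.777 -126.23     0.285] 3008.1551149756883 1.3557517992465726
[ 789.208 -126.317    0.294    0.88 ] 2957.146688760421 1.37193145287398
[ 788.777 -126.23     0.285] 3008.1551149755455 1.35575174125003
[ 789.208 -126.317    0.294    0.88 ] 2957.146688760484 1.371931465761696
line 119 [-0.007  2.645] -42.34113414648301 49.924381992105815 81.11898230313668
```

Careful with the scale: shifts go in shares of 500 mm and turns go in shares of pi rad. That gives: -0.15 rad / 3.1416 = -0.0477.

>>> {"fn": "jog_arm", "kwargs": {"moves": [0,0,0,0,0,-0.0477], "finger_gap": 28}}

```text
clock: 0.2
position: [155.6, -604.9, 230.6]
ee_rot: [-0.201, 0.98, 0.001, -0.0]
contact_force: [0.2, -0.5, 0.1]
gripper_width: 73.0
grasp_force: 0.0
```

```bash
python3 -c "
from bench import arm;s=arm.read_state();print(s['joints'],s['ee_rot'])"
```

```text
[-1.06039456e+00  3.85312722e-01  7.03562157e-03 -2.94066841e-04
 -1.19402578e+00 -1.04983381e-01] [-2.01270640e-01  9.79535371e-01  7.59291952e-04 -9.78768861e-05]
```

yaw = j1 + j6, so j6 has room for tool y = drive x at the grasp, followed by a turn of about −179° to the scanner. I move above the plain end.

In the tool's units: -350 mm / 500 = -0.7, -315 mm / 500 = -0.63, -1.4 rad / 3.1416 = -0.4456.

```bash
cat >> h.py <<'E'
def go(p,rot=None):
    "shift & turn in tool axes from the current pose to TCP p (world), rot 3x3"
    s=arm.read_state(); r=R.from_quat(s['ee_rot'])
    d=r.inv().apply(np.array(p)-s['position'])
    w=(r.inv()*R.from_matrix(rot)).as_rotvec() if rot is not None else np.zeros(3)
    print('go',d.round(1),w.round(3),'|',np.linalg.norm(d).round(),'j',np.round(s['joints'],2),'F',s['contact_force'],s['clock'])
def Rt(y,z): y=np.array(y,float);z=np.array(z,float);return np.c_[np.cross(y,z),y,z]
YAW=np.radians(15.5)
RG=Rt([-np.cos(YAW),-np.sin(YAW),0],[0,0,-1])
E
```

>>> {"fn": "jog_arm", "kwargs": {"moves": [-0.07,0.062,0.008,0,0,-0.0446,-0.14,0.124,0.016,0,0,-0.0891,-0.21,0.186,0.024,0,0,-0.1337,-0.28,0.248,0.032,0,0,-0.1783,-0.35,0.31,0.04,0,0,-0.2228,-0.42,0.372,0.048,0,0,-0.2674,-0.49,0.434,0.056,0,0,-0.3119,-0.56,0.496,0.064,0,0,-0.3565,-0.63,0.558,0.072,0,0,-0.4011,-0.7,0.62,0.08,0,0,-0.4456]}}

```text
clock: 1.2
position: [356.8, -181.2, 191.2]
ee_rot: [0.786, -0.619, 0.0, -0.0]
contact_force: [0.7, 0.3, -0.3]
gripper_width: 27.8
grasp_force: 0.0
```

```bash
python3 -c "
from h import *
go([552.5,231.5,160],RG)"
```

```text
go [-355.3 -287.    31.3] [-0.    -0.    -0.034] | 458.0 j [-0.06  0.03 -0.56 -0.   -0.98  0.3 ] F [ 0.73321703  0.312836   -0.31354008] 1.2
```

In the tool's units: -355 mm / 500 = -0.71, -324 mm / 500 = -0.648, -0.034 rad / 3.1416 = -0.0108.

>>> {"fn": "jog_arm", "kwargs": {"moves": [-0.072,-0.058,0.006,0,0,-0.0032,-0.144,-0.116,0.012,0,0,-0.0064,-0.216,-0.174,0.018,0,0,-0.0095,-0.288,-0.232,0.024,0,0,-0.0108,-0.36,-0.29,0.032,0,0,-0.0108,-0.432,-0.348,0.04,0,0,-0.0108,-0.504,-0.406,0.048,0,0,-0.0108,-0.576,-0.464,0.056,0,0,-0.0108,-0.648,-0.522,0.062,0,0,-0.0108,-0.71,-0.574,0.062,0,0,-0.0108]}}

```text
clock: 2.2
position: [554.8, 230.2, 159.2]
ee_rot: [0.795, -0.607, -0.0, 0.001]
contact_force: [0.4, -0.5, -0.2]
gripper_width: 27.8
grasp_force: 0.0
```

>>> {"fn": "jog_arm", "kwargs": {"moves": [0,0,0,0,0,0]}}

```text
clock: 2.3
position: [556.4, 232.2, 158.9]
ee_rot: [0.795, -0.606, 0.0, -0.0]
contact_force: [-0.4, 0.1, -0.3]
gripper_width: 28.2
grasp_force: 0.0
```

```bash
python3 - <<'E'
from h import *
go([552.5,231.5,160],RG)
im,d=grab('wrist'); f=load('wrist'); print(f['K'],d[150:250:25,270:370:25])
cv2.imwrite('pics/w1.png',im)
E
```

```text
go [-0.4  4.  -1.1] [-0.001 -0.    -0.002] | 4.0 j [ 0.66  0.41 -0.15  0.   -1.01 -0.4 ] F [-0.44661018  0.14076624 -0.29644278] 2.3
[[309.70691629   0.         320.37956429]
 [  0.         309.70691629 198.26461096]
 [  0.           0.           1.        ]] [[221.27519 294.618   220.64621 295.5125 ]
 [226.45499 303.5309  227.1214  301.52762]
 [232.5413  293.59976 232.73329 311.65253]
 [328.85306 327.87555 239.65228 330.35422]]
```

View pics/w1.png

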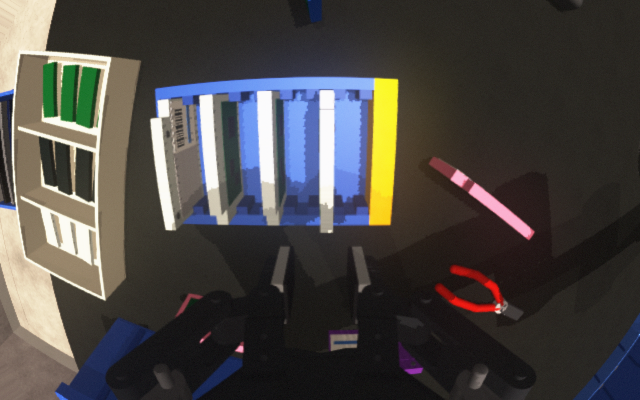

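The wrist view shows the front drive's top from (326,91) at the notch end to (327,232) at the plain end, next to the yellow plate (383,150). The fingers at (282,285) and (360,285) straddle it. I project these pixels onto z = 82.

```bash
python3 - <<'E'
from h import *
np.set_printoptions(precision=1,suppress=True)
f=load('wrist');K=f['K'];r=R.from_rotvec(f['r'].ravel()).inv();C=-r.apply(f['t'].ravel())
def wp(u,v,z):
    a=np.array([u-K[0,2],v-K[1,2]])/K[0,0];th=np.hypot(*a)
    d=r.apply(np.r_[a/th*np.sin(th),np.cos(th)]);return C+d*(z-C[2])/d[2]
for n,u,v,z in [('notchL',320.5,109,82),('notchR',333,109,82),('plainL',320.5,232,82),('plainR',333,232,82),('yelfar',398,79,42),('yelnear',392,224,42)]: print(n,wp(u,v,z))
print(C)
e=(wp(326.75,232,82)-wp(326.75,109,82))[:2]; print('yaw',np.degrees(np.arctan2(-e[0],e[1])),np.linalg.norm(e))
im=f['im'].astype(int).min(2)
for v in(130,180,220): print(v,im[v,312:342])
E
```

```text
notchL [574.4 158.1  82. ]
notchR [566.  155.8  82. ]
plainL [549.6 248.8  82. ]
plainR [540.2 246.3  82. ]
yelfar [518.6 116.5  42. ]
yelnear [482.1 242.2  42. ]
[577.6 148.5 301.4]
yaw 15.61583648083644 94.07251292476678
130 [ 88  86  85  86  85  87  94 165 235 250 251 251 251 250 251 251 251 251
 251 251 251 249 181 131 134 136 137 140 136 139]
180 [ 72  71  70  74  72  72  83 162 235 250 251 251 250 251 251 251 250 251
 251 251 249 222 151 110 105 105 103 102 103 106]
220 [ 62  58  69  86  86  82  86 105 138 152 148 147 147 146 148 148 145 147
 147 148 143  94  63  59  59  60  60  60  63  59]
```

```bash
python3 - <<'E'
from h import *
go([551,228,48],RG)
E
```

```text
go [  0.9   4.2 110.9] [ 0.002 -0.    -0.003] | 111.0 j [ 0.66  0.4  -0.15 -0.   -1.01 -0.39] F [-0.47591823 -0.11229387 -0.64666876] 2.35
```

In the tool's units: 111 mm / 500 = 0.222, 100 mm / 500 = 0.2.

>>> {"fn": "jog_arm", "kwargs": {"moves": [0.002,0.008,0.06,0,0,0,0.002,0.008,0.12,0,0,0,0.002,0.008,0.17,0,0,0,0.002,0.008,0.2,0,0,0,0.002,0.008,0.222,0,0,0,0.002,0.008,0.222,0,0,0]}}

```text
clock: 2.95
position: [549.9, 224.8, 47.9]
ee_rot: [0.794, -0.608, -0.001, 0.002]
contact_force: [-0.2, 0.3, -1.2]
gripper_width: 28.3
grasp_force: 0.0
```

```bash
python3 - <<'E'
from h import *
go([551,228,48],RG)
im,d=grab('wrist'); cv2.imwrite('pics/w2.png',cv2.resize(im[180:330,220:420],(800,600),interpolation=cv2.INTER_CUBIC))
E
```

```text
go [-2.8 -1.9 -0.1] [ 0.003 -0.001 -0.007] | 3.0 j [ 0.66  0.52 -0.29 -0.   -0.77 -0.4 ] F [-0.24092702  0.27479639 -1.17995583] 2.95
```

View pics/w2.png

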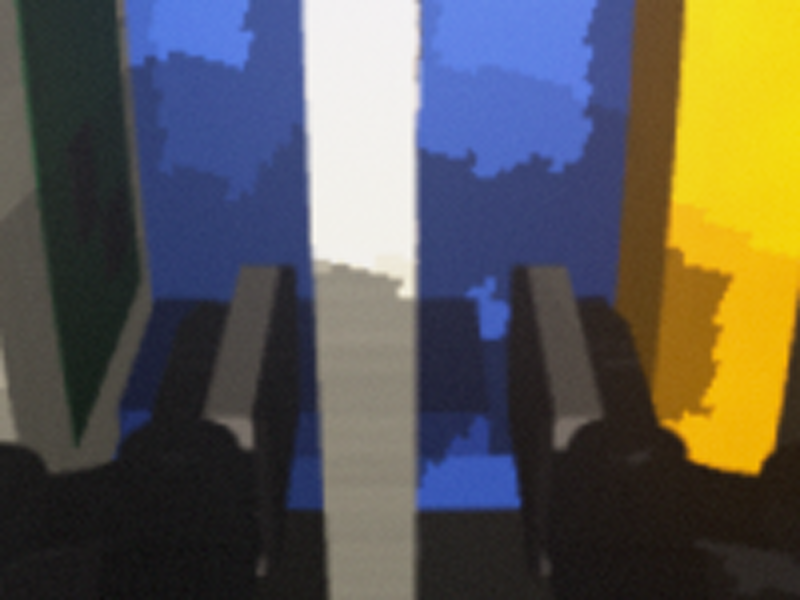

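The drive's top (crop columns 317–415, centre 366) is straddled, but the fingers' centre is at about 403, roughly 3.7 mm too near the yellow plate. I shift by that much and check again numerically.

In the tool's units: -3.5 mm / 500 = -0.007, -2 mm / 500 = -0.004.

>>> {"fn": "jog_arm", "kwargs": {"moves": [-0.004,-0.007,0,0,0,0,-0.004,-0.007,0,0,0,0,-0.004,-0.007,0,0,0,0]}}

```text
clock: 3.3
position: [554.5, 229.4, 50.2]
ee_rot: [0.794, -0.607, 0.0, -0.001]
contact_force: [0.0, -0.3, 0.1]
gripper_width: 28.2
grasp_force: 0.0
```

```bash
python3 - <<'E'
from h import *
go([551,228,48],RG)
im,d=grab('wrist'); g=im.astype(int).min(2)
for v in (215,260,300): print(g[v,285:345])
E
```

```text
go [0.5 3.7 2.2] [-0.002  0.001 -0.005] | 4.0 j [ 0.66  0.52 -0.27  0.   -0.77 -0.4 ] F [ 0.00793085 -0.3152727   0.13829056] 3.3
[ 61  58  59  57  62  60  55  57  55  57  54  56  54  55  58  57  56  58
  57  57  57  60  60  61  60  72 151 223 237 238 236 237 237 237 237 237
 237 237 238 237 238 238 237 237 237 237 238 238 238 237 237 235 201 109
  85  83  85  84  86  84]
[ 68  66  48  34  32  32  32  30  32  34  38  40  36  37  38  37  36  36
  38  33  37  36  39  37  38  40  46  85 111 124 127 122 123 125 126 123
 126 125 125 125 125 126 125 128 125 126 123 125 123 126 124 104  60  45
  41  41  42  43  41  43]
[ 26  27  24  24  21  19  23  29  34  33  33  33  33  36  35  35  33  36
  34  34  35  36  35  36  35  40  41  50  84 113 118 113 116 113 115 117
 115 117 116 116 116 115 116 114 118 115 115 116 113 116 100  68  52  52
  53  54  50  51  51  51]
```

In the tool's units: 1.4 mm / 500 = 0.0028, 1 mm / 500 = 0.002.

>>> {"fn": "jog_arm", "kwargs": {"moves": [0,0.0028,0.002,0,0,0,0,0.0028,0.002,0,0,0,0,0.0028,0.002,0,0,0]}}

```text
clock: 3.65
position: [552.5, 228.6, 48.3]
ee_rot: [0.794, -0.607, -0.0, 0.0]
contact_force: [-0.8, -0.3, 0.1]
gripper_width: 28.0
grasp_force: 0.0
```

>>> {"fn": "jog_arm", "kwargs": {"moves": [0,0,0,0,0,0,0,0,0,0,0,0,0,0,0,0,0,0,0,0,0,0,0,0,0,0,0,0,0,0,0,0,0,0,0,0], "finger_gap": 5}}

```text
clock: 4.25
position: [552.8, 228.8, 48.4]
ee_rot: [0.794, -0.607, 0.0, -0.0]
contact_force: [1.3, 0.7, -0.3]
gripper_width: 9.2
grasp_force: 58.7
```

Gripped at width 9.2 with 59 N. Now lift.

In the tool's units: -200 mm / 500 = -0.4, -165 mm / 500 = -0.33.

>>> {"fn": "jog_arm", "kwargs": {"moves": [0,0,-0.02,0,0,0,0,0,-0.06,0,0,0,0,0,-0.12,0,0,0,0,0,-0.19,0,0,0,0,0,-0.26,0,0,0,0,0,-0.33,0,0,0,0,0,-0.4,0,0,0,0,0,-0.4,0,0,0,0,0,-0.4,0,0,0]}}

```text
clock: 5.15
position: [552.0, 228.5, 249.0]
ee_rot: [0.794, -0.608, -0.0, -0.0]
contact_force: [-1.0, 0.5, -2.0]
gripper_width: 9.2
grasp_force: 59.6
```

```bash
cat >> h.py <<'E'
def final(psi=.288,W=(789,-126.3,300),gd=(0,-34,59.4),al=0.):
    a=np.radians(40);x=np.array([np.cos(a)*np.cos(psi),np.cos(a)*np.sin(psi),np.sin(a)]);y=np.array([-np.sin(psi),np.cos(psi),0]);z=np.cross(x,y)
    D=R.from_rotvec(x*al).as_matrix()@np.c_[x,y,z]; L=np.array(W)-150*x
    g=L+D@(np.array(gd)-[5.5,30,33]); print('label',L,'gp',g)
    return g-19*D[:,2], Rt(D[:,0],-D[:,2])
E
python3 - <<'E'
from h import *
p,r=final(); print(p,r[:,2]); go(p,r)
im,d=grab('wrist'); cv2.imwrite('pics/w3.png',im)
E
```

```text
label [ 678.82589523 -158.93753417  203.58185855] gp [ 676.6937478  -226.31829214  220.27009999]
[ 688.40370756 -222.84938071  205.71525557] [ 0.61631367  0.18257429 -0.76604444]
go [471.3 -13.6  42.8] [-0.011 -1.066  2.931] | 473.0 j [ 0.66  0.33 -0.03 -0.   -1.21 -0.4 ] F [-1.04779607  0.52570293 -1.98709862] 5.15
```

View pics/w3.png

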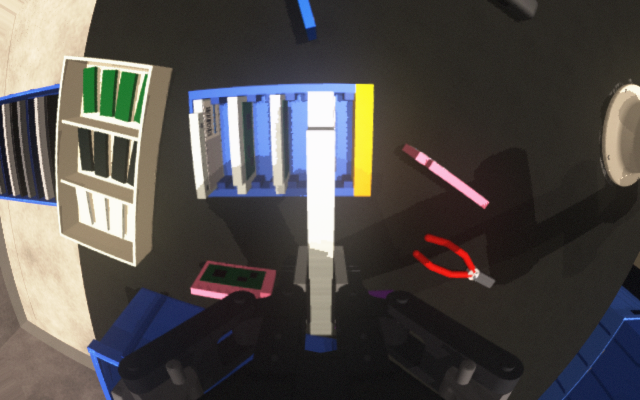

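The drive is lifted clear and the other three are still in their slots. I turn it at height, with the label end swinging on the robot's side away from the scanner, while moving right.

In the tool's units: 220 mm / 500 = 0.44, 198 mm / 500 = 0.396, 1.5 rad / 3.1416 = 0.4775.

>>> {"fn": "jog_arm", "kwargs": {"moves": [0.044,0.012,0,0,0,0.0477,0.088,0.024,0,0,0,0.0955,0.132,0.036,0,0,0,0.1432,0.176,0.048,0,0,0,0.191,0.22,0.06,0,0,0,0.2387,0.264,0.072,0,0,0,0.2865,0.308,0.084,0,0,0,0.3342,0.352,0.096,0,0,0,0.382,0.396,0.108,0,0,0,0.4297,0.44,0.12,0,0,0,0.4775]}}

```text
clock: 6.2
position: [551.0, -0.5, 246.2]
ee_rot: [-0.164, 0.986, -0.0, -0.002]
contact_force: [-0.1, -0.2, -1.8]
gripper_width: 9.3
grasp_force: 59.5
```

```bash
python3 - <<'E'
from h import *
go([560,-230,260],Rt([np.cos(.288),np.sin(.288),0],[0,0,-1]))
E
```

```text
go [  65.8 -220.   -13.7] [-0.003 -0.004  1.612] | 230.0 j [ 0.29  0.25 -0.15 -0.   -1.18 -1.53] F [-0.14927964 -0.23395715 -1.80945203] 6.2
```

In the tool's units: -220 mm / 500 = -0.44, -198 mm / 500 = -0.396, 1.5 rad / 3.1416 = 0.4775.

>>> {"fn": "jog_arm", "kwargs": {"moves": [0.014,-0.044,-0.002,0,0,0.0477,0.026,-0.088,-0.006,0,0,0.0955,0.04,-0.132,-0.008,0,0,0.1432,0.052,-0.176,-0.01,0,0,0.191,0.066,-0.22,-0.014,0,0,0.2387,0.078,-0.264,-0.016,0,0,0.2865,0.092,-0.308,-0.018,0,0,0.3342,0.104,-0.352,-0.022,0,0,0.382,0.118,-0.396,-0.024,0,0,0.4297,0.132,-0.44,-0.028,0,0,0.4775]}}

```text
clock: 7.2
position: [561.3, -229.4, 259.8]
ee_rot: [0.552, 0.834, -0.001, -0.003]
contact_force: [0.2, 0.8, -1.7]
gripper_width: 8.9
grasp_force: 59.5
```

```bash
python3 - <<'E'
from h import *
p,r=final();go(p,r)
E
```

```text
label [ 678.82589523 -158.93753417  203.58185855] gp [ 676.6937478  -226.31829214  220.27009999]
go [-43.6 119.9  53.4] [-0.702 -0.042  0.107] | 138.0 j [-0.12  0.34  0.01 -0.   -1.25 -2.62] F [ 0.23487366  0.82876569 -1.66406144] 7.2
```

In the tool's units: 120 mm / 500 = 0.24, 102 mm / 500 = 0.204, -0.702 rad / 3.1416 = -0.2235.

>>> {"fn": "jog_arm", "kwargs": {"moves": [-0.008,0.024,0.01,-0.0318,-0.0019,0.0048,-0.018,0.048,0.022,-0.0637,-0.0038,0.0095,-0.026,0.072,0.032,-0.0955,-0.0057,0.0146,-0.034,0.096,0.042,-0.1273,-0.0076,0.0194,-0.044,0.12,0.054,-0.1592,-0.0095,0.0242,-0.052,0.144,0.064,-0.191,-0.0115,0.0286,-0.062,0.168,0.074,-0.2235,-0.0134,0.0341,-0.074,0.204,0.09,-0.2235,-0.0134,0.0341,-0.088,0.24,0.106,-0.2235,-0.0134,0.0341,-0.088,0.24,0.106,-0.2235,-0.0134,0.0341]}}

```text
clock: 8.2
position: [689.6, -221.0, 204.3]
ee_rot: [0.56, 0.755, 0.275, 0.203]
contact_force: [-0.6, -0.3, -2.3]
gripper_width: 9.0
grasp_force: 59.4
```

>>> {"fn": "jog_arm", "kwargs": {"moves": [0,0,0,0,0,0,0,0,0,0,0,0,0,0,0,0,0,0]}}

```text
clock: 8.5
position: [689.6, -221.7, 209.4]
ee_rot: [0.559, 0.754, 0.276, 0.206]
contact_force: [0.6, -0.1, -1.0]
gripper_width: 9.2
grasp_force: 59.4
```

```bash
python3 - <<'E'
from h import *
p,r=final();go(p,r)
a,_=grab('scene');b,_=grab('side');grab('wrist')
c=cv2.resize(a[160:300,170:310],(400,400),interpolation=cv2.INTER_CUBIC);e=cv2.resize(b[90:230,230:370],(400,400),interpolation=cv2.INTER_CUBIC)
cv2.imwrite('pics/f1.png',np.hstack([c,e]))
E
```

```text
label [ 678.82589523 -158.93753417  203.58185855] gp [ 676.6937478  -226.31829214  220.27009999]
go [-0.7 -3.5  1.9] [ 0.005 -0.002  0.006] | 4.0 j [-0.27  0.38 -0.02 -0.61 -0.64 -2.17] F [ 0.56783408 -0.07195623 -1.04844068] 8.5
```

View pics/f1.png

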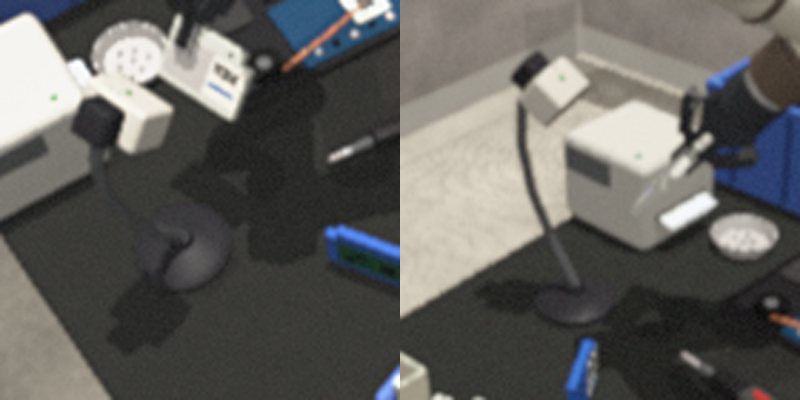

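The label is up, with its centre near f1 (223,76), and faces the scanner. Measure it against the target.

```bash
python3 - <<'E'
from h import *
np.set_printoptions(precision=1,suppress=True)
print(px2w('scene',248,187,2))
P,c=cloud('scene',228,262,165,208)
psi=.288;a=np.radians(40);x=np.array([np.cos(a)*np.cos(psi),np.cos(a)*np.sin(psi),np.sin(a)]);y=np.array([-np.sin(psi),np.cos(psi),0]);H=np.c_[x,y,np.cross(x,y)]
L=(P-[789,-126.3,300])@H; m=(abs(L[:,0]+150)<20)&(abs(L[:,1])<40)&(abs(L[:,2])<35)&(c.min(1)>110); Q=L[m]
A=np.c_[Q[:,1:],np.ones(len(Q))]; k=np.linalg.lstsq(A,Q[:,0],rcond=None)[0]; print(len(Q),np.round(k,3),Q.min(0),Q.max(0))
print(([px2w('scene',248,187,2)]-np.array([789,-126.3,300]))@H)
E
```

```text
[ 679. -162.  212.]
362 [  -0.     0.  -147.2] [-159.3  -40.   -31.9] [-139.6   22.6   34.8]
[[-145.1   -2.9    6.9]]
```

>>> {"fn": "jog_arm", "kwargs": {"moves": [0,0,0,0,0,0,0,0,0,0,0,0,0,0,0,0,0,0,0,0,0,0,0,0]}}

```text
clock: 9.05
position: [690.1, -221.8, 209.3]
ee_rot: [0.559, 0.754, 0.276, 0.206]
contact_force: [-0.0, -0.4, -1.2]
gripper_width: 9.3
grasp_force: 59.4
```

```bash
python3 -c "
from bench import arm
print(arm.job_done())"
```

```text
the job is handed in; nothing more can be done
None
```

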